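# Gauge a guide pillar in the tapered slot and set the cursor

### The arm

A 7-joint arm with a two-finger parallel gripper is mounted at the origin on the work surface. World frame = base frame: x ahead of the robot, y to its left, z up, the work surface at z = 0. Lengths are in m, angles in rad, forces in N, time in s.
With the tool pointing down it reaches from about 0.4 to 0.875 m from the base axis. Payload 6.5 kg.
Tool frame: the origin (TCP) lies between the finger pads; the fingertips stand 25 mm ahead of it and the grasp point (between the pads) lies 6 mm ahead of it; z points along the fingers, y is the line along which they close (so a half turn about z gives the same grasp; the last joint's range is limited). The gripper opens to 88 mm and grips with 3 to 60 N. Pads are 18 mm wide; open, the fingers measure 123 mm over their backs; the gripper's body (75 mm by 187 mm) begins 45 mm behind the grasp point.
Start: joints at [1.283, 0.536, -0.004, 1.538, 0.003, 1.067, -0.071], TCP at [0.143, -0.634, 0.264] pointing down, gripper open.
Joint ranges: [-2.7, 2.7], [-0.37, 2.16], [-1.27, 1.26], [0.24, 2.4], [-1.31, 4.45], [0.19, 1.91], [-2.76, 2.76]. Speed limits (rad/s): [2.39, 2.39, 3.14, 3.14, 3.14, 3.14, 3.14].

### API

Orientations are given as a rotation vector (axis times angle).
In Python, from plant import telemetry, read_camera, job gives the robot as it stands.
- The arm moves only by the shell command python3 -m inch 'ROWS' [OPENING]. ROWS is JSON, a list of rows, each an object of numbers: "dx", "dy", "dz": the shift along the tool's x, y, z in mm; "twist": the turn about the tool's z in degrees. A call has 1 to 20 rows; each row shifts and turns the commanded pose from where the row before left it, along the tool's axes as they then stand; what a row does not reach is not made up. A row lasts 1/10 s, in which the tool goes at most 50 mm and 8.59 degrees, less where a joint would pass 70% of its speed; a pose out of reach is approached as far as the arm can. A call with a gripper value outside its range is refused whole. OPENING is the closure, from 0 (fully open) to 1 (shut), set as the call begins (- or left out, the last holds). The fingers move at their own pace and stop on an object; the grip force is fixed at half the most. Time passes only in rows, so rows that do not move let the fingers close. It gives the time, the measured TCP pose, the force, the opening and the grip force at its end, in the units of the state.
- telemetry.get_state(): the state, without advancing time (a new reading comes with each control period).
- read_camera(name): name is "scene" or "top" or "wrist"; returns a dict with "img" (400x640x3 uint8, red, green, blue), "intrinsics" (3x3 intrinsics, pixels), "origin" and "rotation" of the camera in the world. Camera axes: x right, y up, looking along -z (the intrinsics and any distortion apply to the point x, -y, -z); pixel columns grow to the right and rows downward; lengths in m; the calibration is good to about 2 mm. A picture is of the moment at which its call begins. There is no depth.
- job.hand_in(): hands the job in; it is judged then, once.
The state is a dict: "time_s": time; "joint_positions": joint angles; "qvel": joint speeds; "tau": joint torques, N m; "position": TCP position; "orientation": TCP orientation; "contact_force": force on the tool from outside, world axes, zero at the start; "torque": the same for the moment, N m; "gripper_width": opening from 0.0 (shut) to 1.0 (fully open); "grip_force": force on a finger pad.
Only numpy, scipy, OpenCV 4.12 (cv2) and the standard library are available. Lean on these libraries where they do the work, as an engineer would, in place of code of your own. Each camera call takes 0.05 s, during which the arm holds its last target. There are 200 camera calls.

### The job

Gauge the thicker of the two upright round steel pillars: stand it on the gauge plate in the wide mouth of the tapered slot, slide it towards the narrow end until it wedges against both fences, and leave it standing there. Then slide the cursor with the black handle along its rail until its pointer is in line with the middle of the pillar, to mark the reading. Leave the slim pillar and the loose steel ring where they are.

Things in the scene. Friction and masses are not known exactly. Their poses are not given: they have to be found in the camera images.
- gauge: Fixed dark plate 260 x 210 x 12 mm. Origin: centre of its underside; z up; x runs along the slot from wide mouth to narrow end, y across it. A bright steel bar fixed on it, x -75 to 100 mm, y -30 to 0 mm, top 32 mm above the bench, with tick marks on top, is the straight fence: its face at y = 0, parallel to x, is one side of the slot, which lies at positive y. Cursor rail along y = -80 mm.
- fence: Slanting fence, the slot's other side: immovable steel bar 175 x 25 mm, 20 mm high. Origin: bottom corner of its slot-side face at the mouth, on the plate's top; x along that face to the narrow end, y away from the slot, z up. It makes 0.28 rad with the straight fence; its opening varies: slot 70 to 76 mm wide at the mouth, 22 to 28 at the end. Pieces wedged in the slot stay when let go.
- thick_pillar: Loose upright round steel pillar, 44 mm in diameter, 70 mm high, 0.4 to 0.65 kg, with a dark bore in its top end and a thin dark line round it. Origin: centre of its underside; z up along its axis.
- slim_pillar: Bystander: loose upright round steel pillar, 28 mm in diameter, 70 mm high, of the same look. Origin: centre of its underside.
- die_ring: Bystander: loose heavy steel ring lying flat, 96 mm outside diameter, 56 mm bore, 40 mm high. Origin: centre of its underside.
- cursor (a joint): Sliding cursor on the rail: 0 m at the narrow end, up to 0.17 m towards the mouth (grows along the gauge's minus x; the cursor's middle and pointer are at gauge x = 85 mm minus this value). About 2 N of friction; it stays where it is left.
- cursor_grip (a point): Middle of the cursor's upright black handle, 72 mm above the bench; the handle is 20 mm thick along the rail, 30 mm across it, from 37 to 89 mm above the bench. It stands on a 40 x 34 mm aluminium block. Axes as the gauge's.
- pointer_tip (a point): Tip of the cursor's flat aluminium pointer blade, which reaches from the cursor over the straight fence to 2 mm short of the slot, 38 mm above the bench. Axes as the gauge's.

How it is judged:
On the way, in this order (a step that is already met when the one before it is completed fails the run):
1. the thick pillar is on the plate (within 6 mm) in the slot's wide part or just before the mouth, between the fences' faces, axis at gauge x -125 to -15 mm (x of thick_pillar in the frame of gauge between -0.125 and -0.015 m and y of thick_pillar in the frame of gauge above 0.018 m and y of thick_pillar in the frame of fence below -0.018 m and z of thick_pillar in the frame of gauge below 0.018 m), for 0.1 s.
2. the thick pillar is wedged: within 1.5 mm of touching both fences, upright on the plate (y of thick_pillar in the frame of gauge between 0.018 and 0.0235 m and y of thick_pillar in the frame of fence between -0.0235 and -0.018 m and x of thick_pillar in the frame of gauge between -0.02 and 0.08 m and z of thick_pillar in the frame of gauge below 0.016 m and angle between thick_pillar's own z axis and vertical below 0.1 rad), for 0.2 s.
At the end, for the whole second after the job is handed in: The thick pillar stands upright (within 0.1 rad) on the gauge plate (underside within 4 mm of it), at rest and released, within 1.5 mm of touching both fences of the slot, and the cursor's pointer is in line with its axis to within 6 mm along the rail (all of step 2 and x of thick_pillar in the frame of pointer_tip between -0.006 and 0.006 m and linear speed of thick_pillar below 0.01 m/s and contact force between thick_pillar and the fingers below 0.1 N).
It fails at once if the slim pillar is moved by more than 30 mm (distance of slim_pillar from where it was at the start of the episode above 0.03 m).
It fails at once if the ring is moved by more than 30 mm (distance of die_ring from where it was at the start of the episode above 0.03 m).
It also fails if it takes over 64 s, if anything falls off the work surface, if the arm or the gripper's body presses on something with over 40 N, if the wrist force passes 120 N, or if a joint passes its speed limit or range.

## Working session

There is one attempt and no reset: what is moved stays moved. The work goes in short steps, Python scripts to look and compute and a shell command to move; the robot and the scene stay as the last step left them, time stands still between calls to the robot, and variables do not carry over. Pictures are saved under pics/ and viewed, at most 10 in all, crops included, and the job is handed in when it is done.

```bash
mkdir -p pics
cat > h.py <<'E'
import numpy as np, cv2
from plant import telemetry, read_camera, job
def snap(cam,name):
    c=read_camera(cam); cv2.imwrite(f'pics/{name}.png',c['img'][:,:,::-1])
    np.savez(f'pics/{name}.npz',**{k:np.array(c[k]) for k in ('img','intrinsics','origin','rotation')}); return c
def load(name): return np.load(f'pics/{name}.npz')
def w(c,u,v,z):
    K=c['intrinsics']; d=np.linalg.solve(K,[u,v,1.]); d=c['rotation']@np.array([d[0],-d[1],-d[2]])
    o=c['origin']; return o+d*(z-o[2])/d[2]
def px(c,p):
    q=c['rotation'].T@(np.array(p)-c['origin']); r=c['intrinsics']@np.array([q[0],-q[1],-q[2]]); return r[:2]/r[2]
E
python3 - <<'E'
from h import *
a=snap('top','t0'); b=snap('scene','s0')
print({k:v for k,v in read_camera('top').items() if k!='img'})
print(a['origin'],b['origin'],a.keys()); print(telemetry.get_state())
E
```

```text
{'intrinsics': array([[406.79869901,   0.        , 319.07846826],
       [  0.        , 406.79869901, 195.1667779 ],
       [  0.        ,   0.        ,   1.        ]]), 'origin': array([0.45884167, 0.05592447, 1.05842265]), 'rotation': array([ 0.05758684, -0.08400149, -1.59191967])}
[0.45884167 0.05592447 1.05842265] [ 0.77140755 -0.38647883  0.74808554] dict_keys(['img', 'intrinsics', 'origin', 'rotation'])
{'time_s': 0.15, 'joint_positions': array([ 1.28283063,  0.53698998, -0.0044265 ,  1.53860785,  0.00256037,
        1.06729807, -0.07118855]), 'qvel': array([-5.66908667e-05, -2.13102581e-03, -1.30529497e-03, -2.62184224e-03,
       -7.23149348e-06, -1.00032752e-03, -9.54592795e-04]), 'tau': array([ 1.57055005e-03, -5.71325898e+01,  9.91867147e-01, -2.51826578e+01,
       -5.61694975e-02,  1.52343098e-02,  6.99213069e-05]), 'position': array([ 0.14287492, -0.63366776,  0.26305677]), 'orientation': array([-3.12101779e+00, -3.47576737e-01,  3.32876756e-04]), 'contact_force': array([ 0.08885588,  0.50277542, -0.35087962]), 'torque': array([-0.03010123,  0.03012087, -0.00345942]), 'grip_force': 0.0, 'gripper_width': 0.9979343625543609}
```

View pics/t0.png

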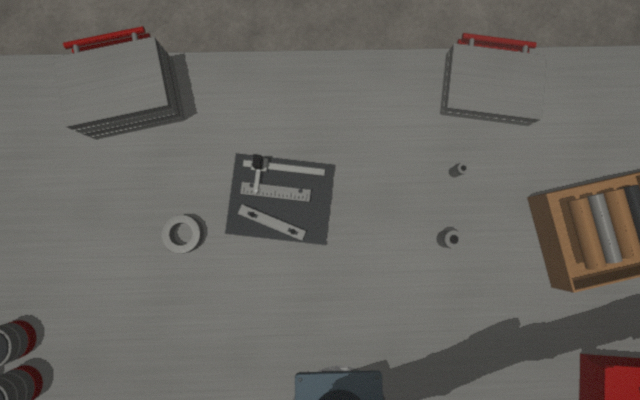

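View pics/s0.png

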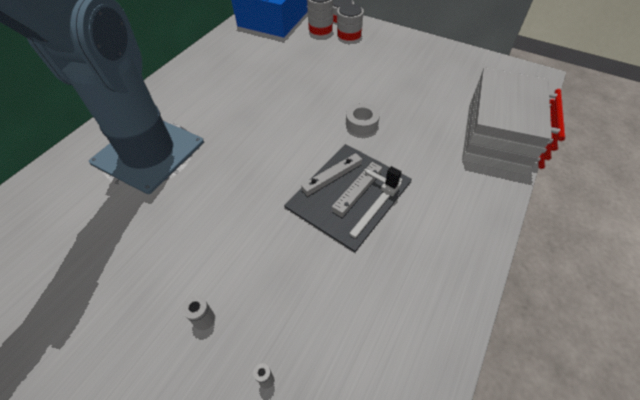

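Run:
```python
s=open('h.py').read()
s=s.replace("d=c['rotation']@","d=R(c)@").replace("c['rotation'].T@","R(c).T@")
s+="def R(c):\n    r=np.array(c['rotation']); return r if r.shape==(3,3) else cv2.Rodrigues(r)[0]\n"
open('h.py','w').write(s)
from h import *
c=load('t0')
im=c['img'][:,:,::-1]
a=cv2.resize(im[145:250,220:340],None,fx=5,fy=5,interpolation=cv2.INTER_CUBIC)
cv2.imwrite('pics/crop0.png',a)
K=[(237,153),(336,164),(327,244),(226,235)]
P=[w(c,u,v,.012)[:2] for u,v in K]; print(np.round(P,4))
print([np.linalg.norm(P[i]-P[i-1]) for i in range(4)], np.mean(P,0))
for n,u,v in(('thick',453,238),('slim',462,168)): print(n,w(c,u,v,.07))
print('ring',w(c,182,233,.04))
# two-view check of the thick top
s=load('s0'); print(w(s,195,307,.07),w(s,262,371,.07))
```

```text
[[ 0.6676  0.2481]
 [ 0.6334 -0.0086]
 [ 0.4272  0.0199]
 [ 0.4561  0.2771]]
[np.float64(0.21348939081943524), np.float64(0.25895404522903487), np.float64(0.20818603606065564), np.float64(0.2587730975122887)] [0.54606291 0.13410486]
thick [ 0.43623093 -0.28460468  0.07      ]
slim [ 0.60741315 -0.31600783  0.07      ]
ring [0.46359266 0.37986246 0.04      ]
[ 0.43574643 -0.2865141   0.07      ] [ 0.60834673 -0.3176583   0.07      ]
```

View pics/crop0.png

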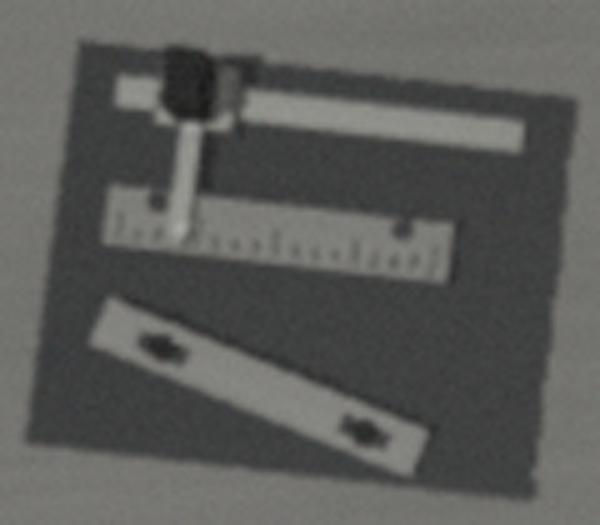

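```bash
python3 -m inch '[{"dx":36.2,"dy":-27.6},{"dx":36.2,"dy":-27.6},{"dx":36.2,"dy":-27.6},{"dx":36.2,"dy":-27.6},{"dx":36.2,"dy":-27.6},{"dx":36.2,"dy":-27.6},{"dx":36.2,"dy":-27.6},{"dx":36.2,"dy":-27.6},{"dx":36.2,"dy":-27.6},{"dx":36.2,"dy":-27.6},{"twist":4},{"twist":4},{"twist":4},{"twist":4},{"twist":3.7},{"dz":20},{}]'
python3 - <<'E'
from h import *
from scipy.optimize import least_squares
c=load('t0'); f=lambda x,y:(220+(x+.5)/5-.5,145+(y+.5)/5-.5)
obs=[((82,42),(.13,-.105,.012)),((577,99),(-.13,-.105,.012)),((533,498),(-.13,.105,.012)),((28,441),(.13,.105,.012)),
((103,244),(.1,0,.032)),((446,283),(-.075,0,.032)),((112,185),(.1,-.03,.032)),((456,224),(-.075,-.03,.032))]
def g(p,q):
    C,S=np.cos(p[2]),np.sin(p[2]); return [p[0]+C*q[0]-S*q[1],p[1]+S*q[0]+C*q[1],q[2]]
r=least_squares(lambda p:np.concatenate([px(c,g(p,q))-f(*o) for o,q in obs]),[.546,.134,1.45],loss='soft_l1')
print(r.x,np.degrees(r.x[2]),np.round(r.fun.reshape(-1,2),1))
C,S=np.cos(r.x[2]),np.sin(r.x[2])
for n,o,z in(('f mouth',(430,430),.032),('f end',(110,297),.032),('ptr',(180,236),.038),('handle',(190,85),.089)):
    d=w(c,*f(*o),z)[:2]-r.x[:2]; print(n,np.round([C*d[0]+S*d[1],-S*d[0]+C*d[1]],4))
print(telemetry.get_state()['joint_positions'])
snap('wrist','w1')
E
```

```text
[0.54682104 0.13693441 1.43516048] 82.22863845275685 [[-0.3 -0.3]
 [ 0.  -0.3]
 [-0.1  0.6]
 [-0.3  0.5]
 [ 0.3 -0.2]
 [ 0.5 -0.1]
 [ 0.1 -0.1]
 [-0.1 -0. ]]
f mouth [-0.0742  0.075 ]
f end [0.0938 0.0267]
ptr [ 0.0618 -0.0074]
handle [ 0.0585 -0.0762]
[ 1.28283063  0.53698998 -0.0044265   1.53860785  0.00256037  1.06729807
 -0.07118855]schema error: expected keys dx, dy, dz, twist
```

View pics/w1.png

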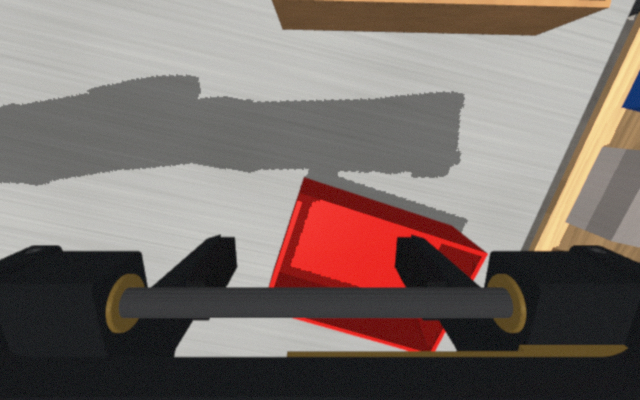

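The move was refused because a row needs all four keys. The wrist picture therefore only shows the red bin under the gripper at the start pose. I'm resending the move in full.

```bash
python3 -m inch '[{"dx":36.2,"dy":-27.6,"dz":0,"twist":0},{"dx":36.2,"dy":-27.6,"dz":0,"twist":0},{"dx":36.2,"dy":-27.6,"dz":0,"twist":0},{"dx":36.2,"dy":-27.6,"dz":0,"twist":0},{"dx":36.2,"dy":-27.6,"dz":0,"twist":0},{"dx":36.2,"dy":-27.6,"dz":0,"twist":0},{"dx":36.2,"dy":-27.6,"dz":0,"twist":0},{"dx":36.2,"dy":-27.6,"dz":0,"twist":0},{"dx":36.2,"dy":-27.6,"dz":0,"twist":0},{"dx":36.2,"dy":-27.6,"dz":0,"twist":0},{"dx":0,"dy":0,"dz":0,"twist":4.1},{"dx":0,"dy":0,"dz":0,"twist":4.1},{"dx":0,"dy":0,"dz":0,"twist":4.1},{"dx":0,"dy":0,"dz":0,"twist":4.1},{"dx":0,"dy":0,"dz":0,"twist":4.1},{"dx":0,"dy":0,"dz":0,"twist":0},{"dx":0,"dy":0,"dz":0,"twist":0}]'
cat >> h.py <<'E'
G=np.array([.5468,.1369]); A=1.4352
def tool(p):  # world target xy -> tool-axis shift in mm, tool yaw deg
    s=telemetry.get_state(); M=cv2.Rodrigues(np.array(s['orientation']))[0]
    return np.round(1e3*M.T@(np.array(p)-s['position']),1), np.degrees(np.arctan2(M[1,0],M[0,0])), np.round(s['position'],4)
def gw(x,y,z): C,S=np.cos(A),np.sin(A); return [G[0]+C*x-S*y,G[1]+S*x+C*y,z]
E
python3 - <<'E'
from h import *
print(tool([.436,-.2855,.0556]),telemetry.get_state()['joint_positions']); snap('wrist','w2')
E
```

```text
time_s: 1.9
position: [0.4353, -0.2851, 0.2636]
orientation: [-3.135, 0.21, 0.0]
contact_force: [-0.1, -0.3, -0.7]
gripper_width: 1.001
grip_force: 0.0
(array([  0.8,   0.3, 208. ]), np.float64(-7.679682749954936), array([ 0.4353, -0.2851,  0.2636])) [ 0.58292973  0.32014806 -0.10932368  1.87475377  0.04233608  0.949119
 -1.25038583]
```

View pics/w2.png

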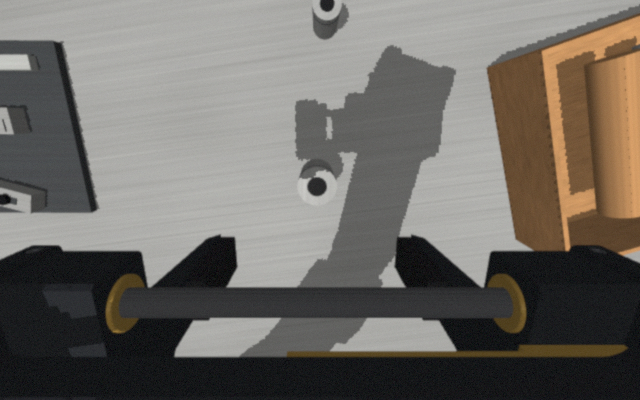

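The wrist picture shows the thick pillar's bore at about (317,187), the slim pillar at (326,5), and the gauge at the left edge. I'll check the first against the estimate.

Run:
```python
from h import *
c=load('w2'); p=w(c,317,187,.07); print(p); print(tool([p[0],p[1],.056]))
```

```text
[ 0.43198838 -0.28641215  0.07      ]
(array([ -3.2,   1.7, 207.7]), np.float64(-7.68876361385832), array([ 0.4354, -0.2851,  0.2637]))
```

```bash
python3 -m inch '[{"dx":-1.5,"dy":1,"dz":30,"twist":0},{"dx":0,"dy":0,"dz":35,"twist":0},{"dx":0,"dy":0,"dz":35,"twist":0},{"dx":0,"dy":0,"dz":35,"twist":0},{"dx":0,"dy":0,"dz":30,"twist":0},{"dx":0,"dy":0,"dz":25,"twist":0},{"dx":0,"dy":0,"dz":18,"twist":0},{"dx":0,"dy":0,"dz":0,"twist":0},{"dx":0,"dy":0,"dz":0,"twist":0}]' && python3 -m inch '[{"dx":0,"dy":0,"dz":0,"twist":0},{"dx":0,"dy":0,"dz":0,"twist":0},{"dx":0,"dy":0,"dz":0,"twist":0},{"dx":0,"dy":0,"dz":0,"twist":0},{"dx":0,"dy":0,"dz":0,"twist":0},{"dx":0,"dy":0,"dz":0,"twist":0},{"dx":0,"dy":0,"dz":0,"twist":0},{"dx":0,"dy":0,"dz":0,"twist":0}]' 1 && python3 -m inch '[{"dx":0,"dy":0,"dz":-20,"twist":0},{"dx":0,"dy":0,"dz":-30,"twist":0},{"dx":0,"dy":0,"dz":-30,"twist":0},{"dx":0,"dy":0,"dz":-20,"twist":0},{"dx":0,"dy":0,"dz":0,"twist":0},{"dx":0,"dy":0,"dz":0,"twist":0}]'; python3 -c "
from h import *
print(tool(gw(-.065,.033,.068)),tool(gw(-.065,.033,.156)))"
```

```text
time_s: 2.85
position: [0.4339, -0.2861, 0.0559]
orientation: [-3.134, 0.212, 0.0]
contact_force: [-0.3, 0.2, 0.3]
gripper_width: 0.996
grip_force: 0.0
time_s: 3.65
position: [0.4338, -0.2861, 0.0558]
orientation: [3.134, -0.213, 0.0]
contact_force: [-0.8, -0.3, 2.4]
gripper_width: 0.49
grip_force: 30.0
time_s: 4.25
position: [0.4331, -0.2856, 0.1548]
orientation: [-3.134, 0.213, 0.002]
contact_force: [0.5, 0.9, -4.6]
gripper_width: 0.484
grip_force: 30.0
(array([  22.5, -369. ,   87. ]), np.float64(-7.787712388822653), array([ 0.4331, -0.2856,  0.1548])) (array([  22.4, -369. ,   -1. ]), np.float64(-7.787712388822653), array([ 0.4331, -0.2856,  0.1548]))
```

```bash
python3 -m inch '[{"dx":2.5,"dy":-20,"dz":0,"twist":0},{"dx":2.5,"dy":-40,"dz":0,"twist":0},{"dx":2.5,"dy":-40,"dz":0,"twist":0},{"dx":2.5,"dy":-40,"dz":0,"twist":0},{"dx":2.5,"dy":-40,"dz":0,"twist":0},{"dx":2.5,"dy":-40,"dz":0,"twist":0},{"dx":2.5,"dy":-40,"dz":0,"twist":0},{"dx":2.5,"dy":-40,"dz":0,"twist":0},{"dx":2.5,"dy":-40,"dz":0,"twist":0},{"dx":0,"dy":-29,"dz":0,"twist":0},{"dx":0,"dy":0,"dz":0,"twist":0},{"dx":0,"dy":0,"dz":0,"twist":0}]'
python3 - <<'E'
from h import *
print(tool(gw(-.065,.033,.068)),telemetry.get_state()['joint_positions']); snap('wrist','w3'); 
c=snap('top','t3'); cv2.imwrite('pics/t3c.png',cv2.resize(c['img'][135:265,210:370,::-1],None,fx=4,fy=4,interpolation=cv2.INTER_CUBIC))
E
```

```text
time_s: 5.45
position: [0.5047, 0.0769, 0.1539]
orientation: [3.134, -0.21, -0.006]
contact_force: [0.1, -1.1, -4.8]
gripper_width: 0.49
grip_force: 30.0
(array([ 0.9, -0.2, 85.9]), np.float64(-7.678361984627306), array([0.5047, 0.0769, 0.1539])) [-0.10924596  0.46778563 -0.16239826  1.97916551  0.11217609  0.7067119
 -2.04498977]
```

View pics/w3.png

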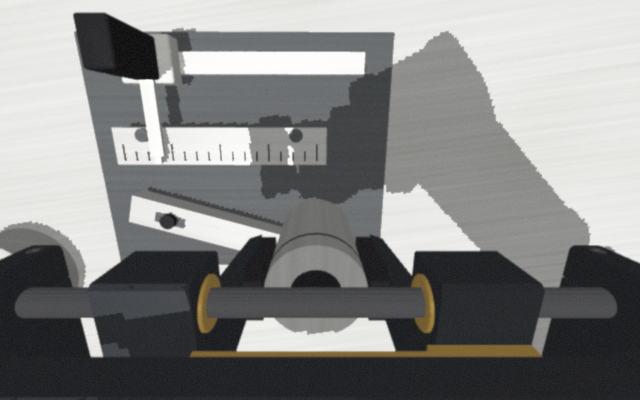

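The wrist picture shows the pillar upright between the fingers above the mouth. The straight fence's slot edge runs from (117,164) to (327,164), the plate corner is at (394,33), and the pointer tip is at (155,162). I'll check the gauge pose with these points.

Run:
```python
from h import *
c=load('w3'); C,S=np.cos(A),np.sin(A)
for n,u,v,z in(('end .1,0',117,164,.032),('mouth -.075,0',327,164,.032),('corner -.13,-.105',394,33,.012),('ptr',155,162,.038),('pillar axis low',317,207,.1)):
    d=w(c,u,v,z)[:2]-G; print(n,np.round([C*d[0]+S*d[1],-S*d[0]+C*d[1]],4))
```

```text
end .1,0 [0.1016 0.0009]
mouth -.075,0 [-0.0749  0.0006]
corner -.13,-.105 [-0.1286 -0.1027]
ptr [ 0.0661 -0.0017]
pillar axis low [-0.0661  0.0175]
```

```bash
python3 -m inch '[{"dx":1,"dy":0,"dz":25,"twist":0},{"dx":0,"dy":0,"dz":25,"twist":0},{"dx":0,"dy":0,"dz":18,"twist":0},{"dx":0,"dy":0,"dz":10,"twist":0},{"dx":0,"dy":0,"dz":5,"twist":0},{"dx":0,"dy":0,"dz":3,"twist":0},{"dx":0,"dy":0,"dz":0,"twist":0},{"dx":0,"dy":0,"dz":0,"twist":0},{"dx":0,"dy":0,"dz":0,"twist":0}]'; python3 -c "
from h import *
print(tool(gw(-.065,.033,.068)))"
```

```text
time_s: 6.45
position: [0.5075, 0.0765, 0.0703]
orientation: [-3.134, 0.213, -0.002]
contact_force: [-0.2, 0.3, -4.9]
gripper_width: 0.49
grip_force: 30.0
(array([-2.3, -0.1,  2.3]), np.float64(-7.789887537348167), array([0.5075, 0.0765, 0.0703]))
```

```bash
python3 -m inch '[{"dx":-2,"dy":0,"dz":1,"twist":0},{"dx":0,"dy":0,"dz":1.3,"twist":0},{"dx":0,"dy":0,"dz":0,"twist":0},{"dx":0,"dy":0,"dz":0,"twist":0}]' && python3 -m inch '[{"dx":0,"dy":0,"dz":0,"twist":0},{"dx":0,"dy":0,"dz":0,"twist":0},{"dx":0,"dy":0,"dz":0,"twist":0},{"dx":0,"dy":0,"dz":0,"twist":0},{"dx":0,"dy":0,"dz":0,"twist":0},{"dx":0,"dy":0,"dz":0,"twist":0}]' 0.25
python3 - <<'E'
from h import *
print(tool(gw(-.065,.033,.068)))
c=snap('scene','s4'); cv2.imwrite('pics/s4c.png',cv2.resize(c['img'][100:260,260:440,::-1],None,fx=3.5,fy=3.5,interpolation=cv2.INTER_CUBIC))
E
```

```text
time_s: 6.85
position: [0.5049, 0.0768, 0.0678]
orientation: [3.134, -0.213, -0.0]
contact_force: [-3.5, -0.5, 6.3]
gripper_width: 0.492
grip_force: 30.0
time_s: 7.45
position: [0.5052, 0.0767, 0.0674]
orientation: [-3.134, 0.213, -0.0]
contact_force: [-0.2, -0.1, -0.0]
gripper_width: 0.746
grip_force: 0.0
(array([ 0.1, -0.3, -0.6]), np.float64(-7.793473308023328), array([0.5052, 0.0767, 0.0674]))
```

View pics/s4c.png

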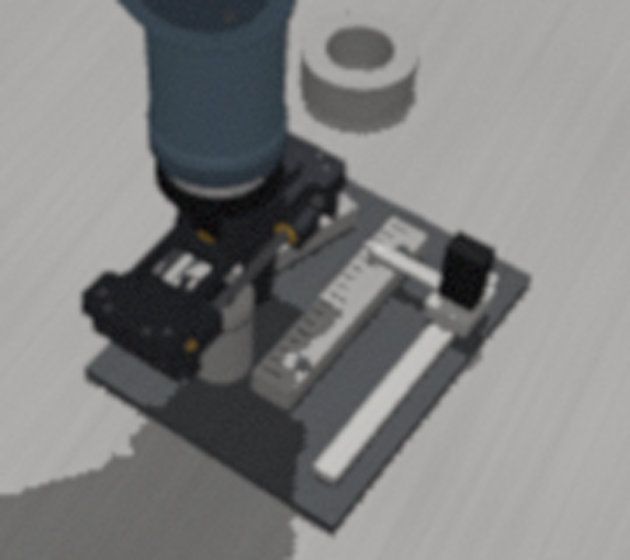

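The scene crop shows the thick pillar standing in the wide mouth at about (228,345), with the fingers open around it along the slot. Next I push it with the rear finger.

```bash
python3 -m inch '[{"dx":0,"dy":-4,"dz":0,"twist":0},{"dx":0,"dy":-4,"dz":0,"twist":0},{"dx":0.5,"dy":-4,"dz":0,"twist":0},{"dx":0.5,"dy":-5,"dz":0,"twist":0},{"dx":0.5,"dy":-5,"dz":0,"twist":0},{"dx":0.5,"dy":-5,"dz":0,"twist":0},{"dx":0.5,"dy":-5,"dz":0,"twist":0},{"dx":0.5,"dy":-5,"dz":0,"twist":0},{"dx":0.5,"dy":-5,"dz":0,"twist":0},{"dx":0.5,"dy":-5,"dz":0,"twist":0},{"dx":0.5,"dy":-5,"dz":0,"twist":0},{"dx":0.5,"dy":-5,"dz":0,"twist":0},{"dx":0.5,"dy":-5,"dz":0,"twist":0},{"dx":0.5,"dy":-5,"dz":0,"twist":0},{"dx":0.5,"dy":-5,"dz":0,"twist":0},{"dx":0.5,"dy":-5,"dz":0,"twist":0},{"dx":0.5,"dy":-5,"dz":0,"twist":0},{"dx":0.5,"dy":-4,"dz":0,"twist":0},{"dx":0,"dy":0,"dz":0,"twist":0}]'; python3 -c "
from h import *
print(tool(gw(.041,.023,.068)))"
```

```text
time_s: 9.4
position: [0.5256, 0.1612, 0.0676]
orientation: [-3.134, 0.213, -0.003]
contact_force: [2.0, -3.6, 1.0]
gripper_width: 0.751
grip_force: 1.7
(array([  1.3, -19.7,  -0.4]), np.float64(-7.766708748251137), array([0.5256, 0.1612, 0.0676]))
```

```bash
python3 -m inch '[{"dx":0,"dy":-3,"dz":0,"twist":0},{"dx":0,"dy":-3,"dz":0,"twist":0},{"dx":0,"dy":-2,"dz":0,"twist":0},{"dx":0,"dy":-2,"dz":0,"twist":0},{"dx":0,"dy":0,"dz":0,"twist":0}]'; python3 -m inch '[{"dx":0,"dy":-2,"dz":0,"twist":0},{"dx":0,"dy":-2,"dz":0,"twist":0},{"dx":0,"dy":0,"dz":0,"twist":0}]';  python3 -c "
from h import *
print(tool(gw(.041,.023,.068)))"
```

```text
time_s: 9.9
position: [0.529, 0.1672, 0.0683]
orientation: [3.131, -0.217, 0.007]
contact_force: [4.7, -12.1, 6.1]
gripper_width: 0.749
grip_force: 6.0
time_s: 10.2
position: [0.5304, 0.1698, 0.0686]
orientation: [3.129, -0.218, 0.009]
contact_force: [6.0, -16.7, 8.9]
gripper_width: 0.751
grip_force: 7.4
(array([ -2.4, -10.6,   0.5]), np.float64(-7.972033177279132), array([0.5304, 0.1698, 0.0686]))
```

Run:
```python
from h import *
s=snap('scene','s5')['img'][110:250,280:430,::-1]; wr=snap('wrist','w5')['img'][60:400,:,::-1]; t=snap('top','t5')['img'][145:250,215:345,::-1]
r=lambda i,a,b: cv2.resize(i,(a,b),interpolation=cv2.INTER_CUBIC)
cv2.imwrite('pics/m5.png',np.vstack([np.hstack([r(s,300,280),r(t,340,280)]),wr[:320]]))
```

```text
(no output)
```

View pics/m5.png

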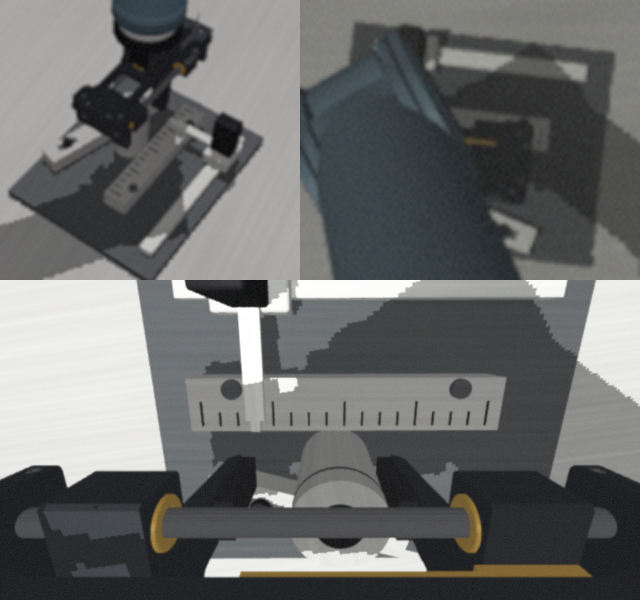

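Run:
```python
from h import *
c=load('w5'); C,S=np.cos(A),np.sin(A)
def g(u,v,z):
    d=w(c,u,v,z)[:2]-G; return np.round(1e3*np.array([C*d[0]+S*d[1],-S*d[0]+C*d[1]]),1)
o=280-60
for n,u,v,z in(('end',188,429,.032),('mouth',499,430,.032),('bore',341,520,.082),('line-mid front',341,470,.06),('ptr',256,431,.038)): print(n,g(u,v-o,z))
s=telemetry.get_state(); d=s['position'][:2]-G; print('tcp',C*d[0]+S*d[1],-S*d[0]+C*d[1])
# side edges of pillar at level of fence-side tangent
print(g(302,460-o,.082-.0),g(380,460-o,.082))
for y in (.022,.026,.030):
  for x in(.02,.03): print(x,y,px(c,gw(x,y,.082))+[0,o],px(c,gw(x,y-.022,.032))+[0,o])
```

```text
end [102.8  -0.2]
mouth [-75.    1.2]
bore [19.6 25.6]
line-mid front [17.9 12.6]
ptr [62.9 -0.7]
tcp 0.030380491727512098 0.020664517978009212
[35.8 -2.2] [ 4.4 -2. ]
0.02 0.022 [340.14193289 512.58636602] [333.29772836 428.65741694]
0.03 0.022 [316.59136951 512.71517685] [315.78171911 428.73528121]
0.02 0.026 [339.9586292  520.79455914] [333.20529924 435.31798569]
0.03 0.026 [316.61214048 520.92459122] [315.80243156 435.39676084]
0.02 0.03 [339.77847492 528.86172413] [333.11405648 441.89306444]
0.03 0.03 [316.63255447 528.99291664] [315.82287811 441.97272073]
```

The mosaic shows the pillar upright, with its bore at about (341,515) in the wrist part. That puts it near gauge x 20, y 25. It touches only the slanting fence, and pad friction is holding it there. I'll push on with a drift towards the straight fence.

```bash
python3 -m inch '[{"dx":1,"dy":0,"dz":0,"twist":0},{"dx":1,"dy":0,"dz":0,"twist":0},{"dx":1,"dy":-1,"dz":0,"twist":0},{"dx":1,"dy":-1,"dz":0,"twist":0},{"dx":0,"dy":0,"dz":0,"twist":0}]'; python3 -m inch '[{"dx":1,"dy":-1,"dz":0,"twist":0},{"dx":1,"dy":-1,"dz":0,"twist":0},{"dx":1,"dy":-1,"dz":0,"twist":0},{"dx":0,"dy":-1,"dz":0,"twist":0},{"dx":0,"dy":0,"dz":0,"twist":0}]';  python3 -c "
from h import *
print(tool(gw(.041,.023,.068)))"
```

```text
time_s: 10.85
position: [0.5333, 0.1732, 0.0681]
orientation: [3.131, -0.216, 0.006]
contact_force: [4.7, -11.5, 5.7]
gripper_width: 0.75
grip_force: 5.1
time_s: 11.35
position: [0.5365, 0.1772, 0.068]
orientation: [3.132, -0.216, 0.005]
contact_force: [3.5, -10.0, 3.9]
gripper_width: 0.748
grip_force: 4.6
(array([-7.3, -2.4, -0. ]), np.float64(-7.880469096951396), array([0.5365, 0.1772, 0.068 ]))
```

```bash
python3 -m inch '[{"dx":0.5,"dy":-1,"dz":0,"twist":0},{"dx":0.5,"dy":-1,"dz":0,"twist":0},{"dx":0.5,"dy":-1,"dz":0,"twist":0},{"dx":0.5,"dy":-1,"dz":0,"twist":0},{"dx":0,"dy":0,"dz":0,"twist":0}]'; python3 -m inch '[{"dx":0,"dy":-1,"dz":0,"twist":0},{"dx":0,"dy":-1,"dz":0,"twist":0},{"dx":0,"dy":-1,"dz":0,"twist":0},{"dx":0,"dy":-1,"dz":0,"twist":0},{"dx":0,"dy":0,"dz":0,"twist":0}]';  python3 -c "
from h import *
print(tool(gw(.041,.023,.068)))"
```

```text
time_s: 11.85
position: [0.5392, 0.1807, 0.0681]
orientation: [3.132, -0.216, 0.006]
contact_force: [3.8, -10.9, 6.2]
gripper_width: 0.755
grip_force: 4.8
time_s: 12.35
position: [0.5406, 0.1829, 0.0684]
orientation: [3.13, -0.217, 0.007]
contact_force: [5.3, -14.3, 8.9]
gripper_width: 0.75
grip_force: 7.0
(array([-10.6,   3.8,   0.4]), np.float64(-7.949014485679263), array([0.5406, 0.1829, 0.0684]))
```

```bash
python3 -m inch '[{"dx":0,"dy":6,"dz":0,"twist":0},{"dx":0,"dy":6,"dz":0,"twist":0},{"dx":-5,"dy":0,"dz":0,"twist":0},{"dx":-5,"dy":0,"dz":0,"twist":0},{"dx":0,"dy":0,"dz":0,"twist":0},{"dx":0,"dy":0,"dz":0,"twist":0}]';  python3 - <<'E'
from h import *
C,S=np.cos(A),np.sin(A)
wr=snap('wrist','w6'); t=snap('scene','s6')
s=telemetry.get_state(); d=s['position'][:2]-G; print('tcp',C*d[0]+S*d[1],-S*d[0]+C*d[1])
cv2.imwrite('pics/m6.png',cv2.resize(wr['img'][120:360,160:480,::-1],None,fx=2.5,fy=2.5,interpolation=cv2.INTER_CUBIC))
for x,y in((.034,.022),(.034,.026)): print(px(wr,gw(x,y,.082)),(px(wr,gw(x,y,.082))-[160,120])*2.5)
E
```

```text
time_s: 12.95
position: [0.5255, 0.1776, 0.0674]
orientation: [-3.134, 0.212, 0.0]
contact_force: [0.4, 0.4, -0.4]
gripper_width: 0.75
grip_force: 0.0
tcp 0.037117105281754784 0.026143106708121772
[323.89891574 282.04557355] [409.74728935 405.11393388]
[323.81227306 290.50282051] [409.53068265 426.25705128]
```

View pics/m6.png

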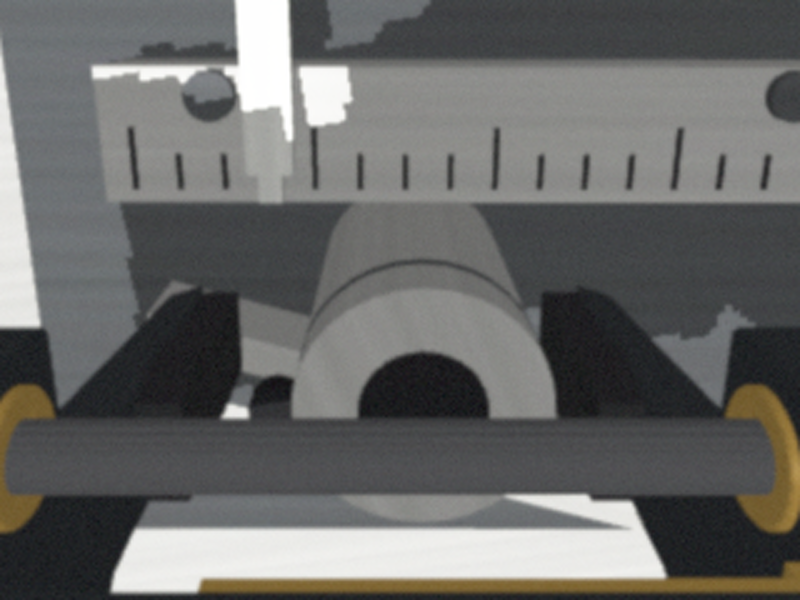

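The wrist crop shows the pillar's rim from column 292 to 556 and row 288 to 520. Its axis is then at about gauge x 32, y 22, which fits the wedge position of about 31. I'll make one centred confirming push.

```bash
python3 -m inch '[{"dx":4,"dy":0,"dz":0,"twist":0},{"dx":0,"dy":-3,"dz":0,"twist":0},{"dx":0,"dy":-3,"dz":0,"twist":0},{"dx":0,"dy":-2,"dz":0,"twist":0},{"dx":0,"dy":-2,"dz":0,"twist":0},{"dx":0.5,"dy":-2,"dz":0,"twist":0},{"dx":0.5,"dy":-2,"dz":0,"twist":0},{"dx":0.5,"dy":-2,"dz":0,"twist":0},{"dx":0,"dy":0,"dz":0,"twist":0}]'; python3 -m inch '[{"dx":0.5,"dy":-2,"dz":0,"twist":0},{"dx":0.5,"dy":-2,"dz":0,"twist":0},{"dx":0,"dy":0,"dz":0,"twist":0}]';  python3 - <<'E'
from h import *
C,S=np.cos(A),np.sin(A)
s=telemetry.get_state(); d=s['position'][:2]-G; print('tcp',C*d[0]+S*d[1],-S*d[0]+C*d[1])
E
```

```text
time_s: 13.95
position: [0.532, 0.1841, 0.0672]
orientation: [3.122, -0.22, -0.008]
contact_force: [-5.2, -16.7, 15.7]
gripper_width: 0.75
grip_force: 9.1
time_s: 14.25
position: [0.5324, 0.1846, 0.067]
orientation: [3.117, -0.223, -0.013]
contact_force: [-8.3, -24.8, 20.5]
gripper_width: 0.751
grip_force: 12.9
tcp 0.045304901991165984 0.0207467380887901
```

The pillar is firmly wedged. I'll back off to centre, rise, and locate the pillar and handle.

```bash
python3 -m inch '[{"dx":0,"dy":8,"dz":0,"twist":0},{"dx":0,"dy":8,"dz":0,"twist":0},{"dx":0,"dy":7,"dz":0,"twist":0},{"dx":0,"dy":0,"dz":0,"twist":0},{"dx":0,"dy":0,"dz":0,"twist":0}]'; python3 -m inch '[{"dx":0,"dy":0,"dz":-10,"twist":0},{"dx":0,"dy":0,"dz":-20,"twist":0},{"dx":0,"dy":0,"dz":-35,"twist":0},{"dx":0,"dy":0,"dz":-35,"twist":0},{"dx":0,"dy":0,"dz":-30,"twist":0},{"dx":-40,"dy":0,"dz":0,"twist":0},{"dx":-20,"dy":0,"dz":0,"twist":0},{"dx":0,"dy":0,"dz":0,"twist":0},{"dx":0,"dy":0,"dz":0,"twist":0}]';  python3 - <<'E'
from h import *
C,S=np.cos(A),np.sin(A)
wr=snap('wrist','w7')
s=telemetry.get_state(); d=s['position'][:2]-G; print('tcp',C*d[0]+S*d[1],-S*d[0]+C*d[1])
cv2.imwrite('pics/m7.png',cv2.resize(wr['img'][:320,:,::-1],None,fx=1.25,fy=1.25,interpolation=cv2.INTER_CUBIC))
E
```

```text
time_s: 14.75
position: [0.532, 0.1737, 0.0675]
orientation: [-3.134, 0.212, -0.0]
contact_force: [0.1, 0.9, -0.1]
gripper_width: 0.749
grip_force: 0.0
time_s: 15.65
position: [0.473, 0.1816, 0.1982]
orientation: [-3.134, 0.212, -0.002]
contact_force: [0.3, -0.0, 0.7]
gripper_width: 0.75
grip_force: 0.0
tcp 0.03413046609440673 0.0786605922363395
```

View pics/m7.png

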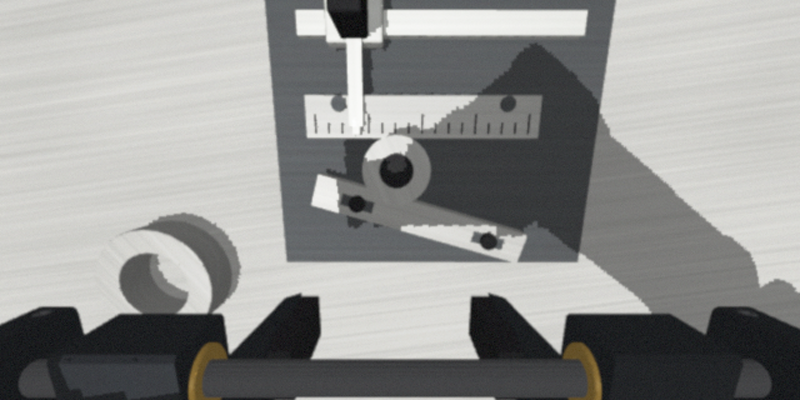

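The wrist picture shows the pillar standing clear in the slot with its bore at (397,170), the straight fence edge from (305,138) to (541,138), and the pointer tip at (358,133). The picture is scaled 1.25x.

Run:
```python
from h import *
c=load('w7'); C,S=np.cos(A),np.sin(A)
for n,u,v,z in(('end',305,138,.032),('mouth',541,138,.032),('pillar',397,170,.082),('ptr',357,133,.038),('rail r',587,36,.03),('block near L',327,43,.037),('block near R',383,45,.037)):
    d=w(c,u/1.25,v/1.25,z)[:2]-G; print(n,np.round([C*d[0]+S*d[1],-S*d[0]+C*d[1]],4))
# bore centroid
g=c['img'].mean(2); m=np.zeros_like(g); 
print(tool(gw(.064,-.08,.198)), tool(gw(.064,-.08,.078)))
```

```text
end [0.1022 0.0014]
mouth [-0.0767  0.0012]
pillar [0.0327 0.0224]
ptr [ 0.0621 -0.002 ]
rail r [-0.1024 -0.0681]
block near L [ 0.0815 -0.0617]
block near R [ 0.0425 -0.0605]
(array([158.7, -29.9,   0.2]), np.float64(-7.786433526908336), array([0.4735, 0.1814, 0.198 ])) (array([158.5, -29.8, 120.2]), np.float64(-7.786433526908336), array([0.4735, 0.1814, 0.198 ]))
```

```bash
python3 -m inch '[{"dx":40,"dy":-8,"dz":0,"twist":0},{"dx":40,"dy":-8,"dz":0,"twist":0},{"dx":40,"dy":-8,"dz":0,"twist":0},{"dx":38,"dy":-4,"dz":0,"twist":0},{"dx":0,"dy":0,"dz":0,"twist":0},{"dx":0,"dy":0,"dz":0,"twist":0},{"dx":0,"dy":0,"dz":30,"twist":0},{"dx":0,"dy":0,"dz":30,"twist":0},{"dx":0,"dy":0,"dz":25,"twist":0},{"dx":0,"dy":0,"dz":20,"twist":0},{"dx":0,"dy":0,"dz":15,"twist":0},{"dx":0,"dy":0,"dz":0,"twist":0},{"dx":0,"dy":0,"dz":0,"twist":0}]' && python3 -m inch '[{"dx":0,"dy":0,"dz":0,"twist":0},{"dx":0,"dy":0,"dz":0,"twist":0},{"dx":0,"dy":0,"dz":0,"twist":0},{"dx":0,"dy":0,"dz":0,"twist":0},{"dx":0,"dy":0,"dz":0,"twist":0},{"dx":0,"dy":0,"dz":0,"twist":0},{"dx":0,"dy":0,"dz":0,"twist":0},{"dx":0,"dy":0,"dz":0,"twist":0},{"dx":0,"dy":0,"dz":0,"twist":0}]' 1;  python3 - <<'E'
from h import *
C,S=np.cos(A),np.sin(A)
s=telemetry.get_state(); d=s['position'][:2]-G; print('tcp',C*d[0]+S*d[1],-S*d[0]+C*d[1]); print(tool(gw(.0325,-.08,.078)))
E
```

```text
time_s: 17.0
position: [0.6328, 0.1877, 0.078]
orientation: [-3.134, 0.213, -0.0]
contact_force: [0.4, -0.3, 0.5]
gripper_width: 0.752
grip_force: 0.0
time_s: 17.9
position: [0.6328, 0.1876, 0.0775]
orientation: [-3.134, 0.213, -0.0]
contact_force: [0.1, 1.9, 0.6]
gripper_width: 0.226
grip_force: 30.0
tcp 0.06189771683579834 -0.07837628819000886
(array([ 1.6, 29.4, -0.5]), np.float64(-7.785069376346388), array([0.6328, 0.1876, 0.0775]))
```

Gripped: a width of 0.226 is 20 mm, which matches the handle. Now I slide it 29.5 mm.

```bash
python3 -m inch '[{"dx":0,"dy":5,"dz":0,"twist":0},{"dx":0,"dy":7,"dz":0,"twist":0},{"dx":0,"dy":7,"dz":0,"twist":0},{"dx":0,"dy":6,"dz":0,"twist":0},{"dx":0,"dy":4.5,"dz":0,"twist":0},{"dx":0,"dy":0,"dz":0,"twist":0},{"dx":0,"dy":0,"dz":0,"twist":0}]' && python3 -c "
from h import *
print(tool(gw(.0325,-.08,.078)))" && python3 -m inch '[{"dx":0,"dy":0,"dz":0,"twist":0},{"dx":0,"dy":0,"dz":0,"twist":0},{"dx":0,"dy":0,"dz":0,"twist":0},{"dx":0,"dy":0,"dz":0,"twist":0},{"dx":0,"dy":0,"dz":0,"twist":0},{"dx":0,"dy":0,"dz":-20,"twist":0},{"dx":0,"dy":0,"dz":-40,"twist":0},{"dx":0,"dy":0,"dz":-40,"twist":0},{"dx":-40,"dy":0,"dz":-20,"twist":0},{"dx":-40,"dy":0,"dz":0,"twist":0},{"dx":-40,"dy":0,"dz":0,"twist":0},{"dx":-40,"dy":0,"dz":0,"twist":0},{"dx":0,"dy":0,"dz":0,"twist":0},{"dx":0,"dy":0,"dz":0,"twist":0}]' 0.25
python3 - <<'E'
from h import *
C,S=np.cos(A),np.sin(A)
c=snap('wrist','w8'); img=c['img'].astype(int)
# patch along the pointer height at y=-.012: brightness profile along x; bore location: dark blob near predicted pillar top
pr=[]
for x in np.arange(.005,.07,.0025):
    u,v=px(c,gw(x,-.025,.038)); u2,v2=px(c,gw(x,-.045,.038)); pr.append((round(x*1e3,1),img[int(round(v)),int(round(u))].sum()//3,img[int(round(v2)),int(round(u2))].sum()//3))
print(pr)
u,v=px(c,gw(.0327,.0224,.082)); print(u,v)
g=img.mean(2)[int(v)-14:int(v)+15,int(u)-14:int(u)+15]; ys,xs=np.where(g<60); print(len(xs))
if len(xs):
    d=w(c,xs.mean()+int(u)-14,ys.mean()+int(v)-14,.082)[:2]-G; print(C*d[0]+S*d[1],-S*d[0]+C*d[1])
E
```

```text
time_s: 18.6
position: [0.6286, 0.1567, 0.0775]
orientation: [3.132, -0.215, -0.001]
contact_force: [-1.8, -2.8, 3.9]
gripper_width: 0.22
grip_force: 30.0
(array([ 1.6, -1.8, -0.5]), np.float64(-7.8438453340734355), array([0.6286, 0.1567, 0.0775]))
time_s: 20.0
position: [0.4702, 0.1801, 0.1978]
orientation: [-3.134, 0.212, -0.001]
contact_force: [0.1, 0.5, 0.4]
gripper_width: 0.751
grip_force: 0.0
[(np.float64(5.0), np.int64(219), np.int64(94)), (np.float64(7.5), np.int64(219), np.int64(95)), (np.float64(10.0), np.int64(219), np.int64(97)), (np.float64(12.5), np.int64(220), np.int64(97)), (np.float64(15.0), np.int64(220), np.int64(99)), (np.float64(17.5), np.int64(220), np.int64(98)), (np.float64(20.0), np.int64(220), np.int64(92)), (np.float64(22.5), np.int64(219), np.int64(57)), (np.float64(25.0), np.int64(180), np.int64(138)), (np.float64(27.5), np.int64(246), np.int64(246)), (np.float64(30.0), np.int64(243), np.int64(244)), (np.float64(32.5), np.int64(244), np.int64(242)), (np.float64(35.0), np.int64(243), np.int64(237)), (np.float64(37.5), np.int64(223), np.int64(99)), (np.float64(40.0), np.int64(223), np.int64(99)), (np.float64(42.5), np.int64(222), np.int64(100)), (np.float64(45.0), np.int64(223), np.int64(100)), (np.float64(47.5), np.int64(223), np.int64(99)), (np.float64(50.0), np.int64(223), np.int64(98)), (np.float64(52.5), np.int64(222), np.int64(100)), (np.float64(55.0), np.int64(224), np.int64(104)), (np.float64(57.5), np.int64(223), np.int64(97)), (np.float64(60.0), np.int64(224), np.int64(98)), (np.float64(62.5), np.int64(222), np.int64(98)), (np.float64(65.0), np.int64(224), np.int64(101)), (np.float64(67.5), np.int64(225), np.int64(98))]
315.30088647731765 132.748434818529
532
0.0333010292944682 0.023064947886303235
```

```bash
python3 -c "
from plant import job
print(job.hand_in())"
```

```text
the job is handed in; nothing more can be done
None
```

The job is handed in, with no verdict returned: by my measurements the thick pillar stands released and wedged against both fences at gauge x of about 33 mm, the pointer is about 2 mm off its axis (limit 6 mm), and the arm went nowhere near the slim pillar or the ring.

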